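Fetch the whetstone from the roll-top cabinet

TASK

Raise the slatted shutter of the roll-top cabinet by its bar handle, round its curved tracks, until it stays open by itself. Draw the whetstone well forward from under the hood and let go of it there on the bench, then take it round its middle and lay it flat in the wooden cradle, down between the cheeks. Leave the other things on the bench where they are and leave the shutter open.

Things in the scene. Friction and masses are not known exactly. Their poses are not given: they have to be found in the camera images.
- cabinet: Plywood roll-top cabinet, a half-cylinder, fixed on the bench, without a floor. Origin: on the bench midway between the side walls, under the shutter's axis. x points from its open front (robot side) to its back, z up. Side walls: half-discs, radius 147 mm about the shutter's axis (top 182 mm above the bench), inner faces at y = +-109 mm, 16 mm thick. A fixed hood covers the back.
- shutter_axis (a point): Axis of the curved tracks, 35 mm above the cabinet's origin, parallel to the cabinet's y. The slats lie 126 to 134 mm from it; the hood (outer radius 147 mm) starts 8 degrees behind the vertical.
- shutter (a joint): Angle of the slatted shutter, rad: 0 shut, 1.65 open at its stop (slats under the hood); it lifts the handle up, over and back. 0.45 kg, runs freely, about 3 N at the handle to raise: let go below 0.9 it drops shut, beyond 1.2 it settles open. Open, its front edge is at x = +15 mm of the cabinet, 160 mm above the bench, its handle at x = +40 mm, 217 mm above the bench.
- shutter_grip (a point): Middle of the shutter's round steel bar handle, 12 mm thick, 130 mm long, parallel to the cabinet's y, on posts at +-58 mm. Its centre is 186 mm from the shutter's axis, with 46 mm of clear gap behind it. Shut, it is 8 degrees above the axis on the front side, 61 mm above the bench; it moves on a circle about the axis. It can be pinched from above and turns between the fingers.
- stone: Grey two-layer whetstone, 160 x 50 x 28 mm (x, y, z), 0.3 to 0.6 kg, flat on the bench in the cabinet, length roughly along the cabinet's x, near end in the front half, far part under the hood. Origin: centre of its underside. With the shutter open only about 40 mm of its near end can be gripped from straight above, until it is drawn forward.
- cradle: Dark wooden cradle fixed on the bench: base 206 x 86 x 12 mm (x, y, z). Origin: centre of its underside. Four cheeks rise to 32 mm above the bench (20 mm above the base) along its long sides at x = -90 to -45 and 45 to 90 mm, inner faces at y = +-29 mm; end stops as high, inner faces at x = +-87 mm. The long sides are open for 90 mm in the middle, for the fingers.
- cradle_seat (a point): Centre of the top of the cradle's base, 12 mm above the bench: the centre of the stone's underside comes here. Axes as the cradle's; either end of the stone may go either way.
- jar: Amber glass jar, 40 mm across, 65 mm tall, standing inside the cabinet at the back, to its +y side. Origin: centre of its underside. Bystander.
- screwdriver: Red-handled screwdriver, 170 mm, lying on the bench between cabinet and cradle. Bystander.
- scale0: Black knife-handle scale, 90 x 44 x 9 mm, lying on the bench in front of the screwdriver. Bystander.
- glue: White glue bottle, 56 mm across, 150 mm tall, standing at the left. Bystander.
- mug: White mug, 80 mm across, 90 mm tall, standing at the right. Bystander.
There are look-alikes about, which are no part of the job. Leave any turquoise look-alike of the cradle alone.

How it is judged:
On the way, in this order (a step that is already met when the one before it is completed fails the run):
1. the shutter stands open by itself, nothing touching it (value of joint shutter above 1.5 rad and contact force between shutter and the fingers below 0.1 N), for 0.3 s.
2. the whetstone has been drawn out at least 60 mm and lies on the bench, let go (distance of stone from where it was at the start of the episode above 0.06 m and height (world z) of stone below 0.008 m and angle between stone's own z axis and vertical below 0.1 rad and linear speed of stone below 0.03 m/s and contact force between stone and the fingers below 0.1 N), for 0.1 s.
At the end, for the whole second after the job is handed in: The shutter is open beyond 1.5 rad; the whetstone lies flat (within 0.06 rad) on the cradle's base between the cheeks and stops, the centre of its underside within 12 mm of the seat centre and no more than 4 mm above it, lengthwise within 0.12 rad, at rest and let go (value of joint shutter above 1.5 rad and distance between stone and cradle_seat below 0.012 m and z of stone in the frame of cradle_seat below 0.004 m and angle between stone's own z axis and vertical below 0.06 rad and angle between the x axis of stone and the x axis of cradle, either way round below 0.12 rad and linear speed of stone below 0.02 m/s and contact force between stone and the fingers below 0.1 N); the robot touches nothing.
It fails at once if a bystander on the bench was pushed more than 40 mm out of place (distance of any of jar, screwdriver, scale0, glue, mug from where it was at the start of the episode above 0.04 m).
It also fails if it takes over 67 s, if anything falls off the work surface, if the arm or the gripper's body presses on something with over 40 N, if the wrist force passes 120 N, or if a joint passes its speed limit or range.

ROBOT

A 7-joint arm with a two-finger parallel gripper is mounted at the origin on the work surface. World frame = base frame: x ahead of the robot, y to its left, z up, the work surface at z = 0. Lengths are in m, angles in rad, forces in N, time in s.
With the tool pointing down it reaches from about 0.425 to 0.925 m from the base axis. Payload 6.8 kg.
Tool frame: the origin (TCP) lies on the front face of the gripper's body, between the roots of the fingers; the fingertips stand 73 mm ahead of it and the grasp point (between the pads) lies 54 mm ahead of it; z points along the fingers, y is the direction in which the jaws open and shut (so a half turn about z gives the same grasp; the last joint's range is limited). The gripper opens to 85 mm and grips with 20 to 120 N. Pads are 22 mm wide; open, the fingers measure 114 mm over their backs; the gripper's body (76 mm by 85 mm) begins 54 mm behind the grasp point. The pads swing forward as they close: fully open they stand 13 mm farther back than shut.
Start: joints at [1.201, 0.477, 0.022, 1.555, -0.011, 1.109, -0.083], TCP at [0.175, -0.652, 0.304] pointing down, gripper open.
Joint ranges: [-2.96, 2.96], [-0.34, 2.1], [-1.41, 1.46], [0.24, 2.44], [-1.37, 4.51], [0.17, 1.92], [-2.96, 2.96]. Speed limits (rad/s): [2.39, 2.39, 3.14, 3.14, 3.14, 3.14, 3.14].

INTERFACE

Orientations are given as a rotation vector (axis times angle).
In Python, from bench import * gives the robot as it stands.
- The arm moves only by the tool jog_arm, never from a script. Its argument "plan" is a list of rows, each a list of 2 entries, a list of its own where there are three numbers: the shift along the world's x, y, z in cm, then the turn about the world's z in rad. In form: [[[tx, ty, tz], twist], ...]. A call has 1 to 12 rows; each row shifts and turns the commanded pose from where the row before left it; what a row does not reach is not made up. A row lasts 1/10 s, in which the tool goes at most 50 mm and 8.59 degrees, less where a joint would pass 70% of its speed; a pose out of reach is approached as far as the arm can. A call is refused whole if a number of a shift passes 5 or a number of a turn 0.15, either way. A call with a gripper value outside its range is refused whole. "hand" is the finger opening in cm, from 0 to 8.54, set as the call begins (left out, the last holds). The fingers move at their own pace and stop on an object; "grip_force" is the grip in N (left out, the last holds). Time passes only in rows, so rows that do not move let the fingers close. It gives the time, the measured TCP pose, the force and the opening at its end, in the units of the state.
- get_obs(): the state, without advancing time (a new reading comes with each control period).
- grab_frame(name): name is "scene" or "side" or "wrist"; returns the picture (420x560x3 uint8, red, green, blue); there is no depth.
- get_calibration(name): a dict with "intrinsics" (3x3 intrinsics, pixels), "k1" (the pictures are not rectified: a ray, as slopes to the right and down, at radius r is drawn at 1 + k1 r^2 times it, then the intrinsics apply), "xyz" and "orientation" of the camera in the world. Camera axes: x right, y down, z forward; pixel columns grow to the right and rows downward; lengths in m; the calibration is good to about 2 mm. A picture is of the moment at which its call begins: read the wrist's pose just before it. get_calibration takes no time and is no camera call; for the wrist camera it gives the pose at the moment of the call.
- hand_in(): hands the job in, once; it reports no verdict.
The state is a dict: "clock": time; "joints": joint angles; "qvel": joint speeds; "tau": joint torques, N m; "tcp_pos": TCP position; "orientation": TCP orientation; "contact_force": force on the tool from outside, world axes, zero at the start; "moment": the same for the moment, N m; "grip_width": finger opening in m.
Only numpy, scipy, OpenCV 4.12 (cv2) and the standard library are available. Lean on these libraries where they do the work, as an engineer would, in place of code of your own. Each camera call takes 0.05 s, during which the arm holds its last target. There are 200 camera calls.

## Working session

There is one attempt and no reset: what is moved stays moved. The work goes in short steps, Python scripts to look and compute and a tool call to move; the robot and the scene stay as the last step left them, time stands still between calls to the robot, and variables do not carry over. Pictures are saved under pics/ and viewed, about 8 in all and at most 12, crops included, and the job is handed in when it is done.

Besides the shell and the picture viewer there is one more tool, called after "Call:" as name(argument=value, ...), one argument or row to a line, values as JSON. jog_arm: Moves the arm, as the interface text tells. Its arguments: {"type":"object","properties":{"plan":{"type":"array","items":{"type":"array"}},"hand":{"type":"number"},"grip_force":{"type":"number"}},"required":["plan"]}

```bash
ls; mkdir -p pics; python3 - <<'E'
from bench import *
import cv2
o=get_obs();print(o)
for n in("scene","side"):
    im=grab_frame(n);cv2.imwrite(f"pics/{n}0.png",im[...,::-1]);print(n,get_calibration(n))
E
```

```text
pics
{'clock': 0.0, 'joints': array([ 1.2009314 ,  0.47779763,  0.0223551 ,  1.55643839, -0.01147234,
        1.10929142, -0.08309158]), 'qvel': array([ 4.24249934e-04, -3.18239763e-06, -1.79193398e-03, -5.98288207e-04,
        6.79195571e-04,  3.53950567e-04,  6.90126367e-04]), 'tau': array([ 1.15993709e-03, -5.96434164e+01,  1.60810076e+00, -2.81193191e+01,
        1.24890968e-02,  9.44659085e-03, -2.48636252e-05]), 'tcp_pos': array([ 0.17454459, -0.65157514,  0.30293308]), 'orientation': array([-3.11297028e+00, -4.09821405e-01,  6.26604696e-04]), 'contact_force': array([-0.20519037,  0.41187155, -0.83609942]), 'moment': array([ 0.00398127,  0.02016037, -0.06319572]), 'grip_width': 0.08527198132149537}
scene {'intrinsics': array([[424.85469251,   0.        , 280.49584239],
       [  0.        , 424.85469251, 211.23006546],
       [  0.        ,   0.        ,   1.        ]]), 'k1': -0.008904192164250422, 'xyz': array([0.21325841, 0.44078067, 1.16818494]), 'orientation': array([-0.861835  ,  2.79744481, -0.6412831 ])}
side {'intrinsics': array([[399.56971333,   0.        , 282.10515616],
       [  0.        , 399.56971333, 209.0161541 ],
       [  0.        ,   0.        ,   1.        ]]), 'k1': -0.10215870481285483, 'xyz': array([0.70168797, 0.30656163, 1.13243221]), 'orientation': array([-0.81045925, -2.89344664,  0.50108291])}
```

View pics/scene0.png

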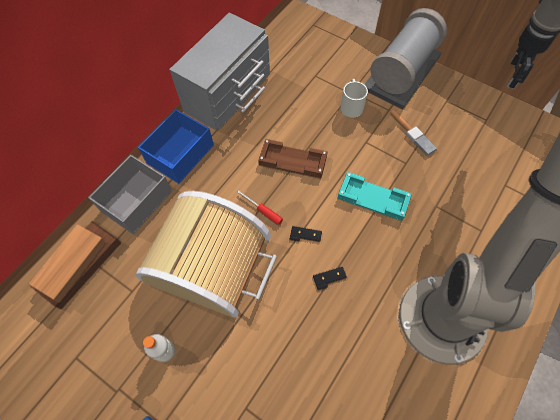

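View pics/side0.png

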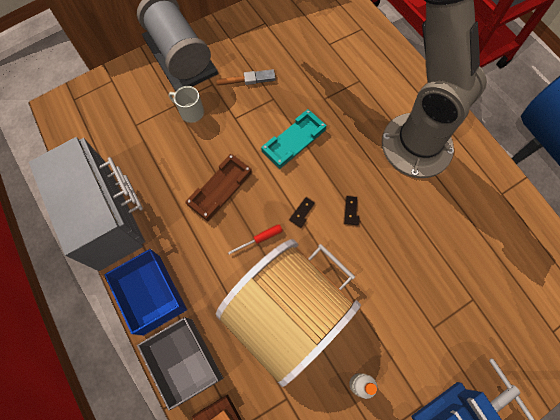

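The scene view shows the roll-top cabinet at about (205,250) with its handle at (265,275). There are two cradle candidates: the dark brown one at (293,158) and the turquoise one at (375,197). The dark wooden one fits the description. The screwdriver is at (262,208), the scales at (306,234) and (330,277), the glue at (158,347) and the mug at (354,98). I'll confirm with enlarged crops.

```bash
python3 - <<'E'
import cv2,numpy as np
a=cv2.imread("pics/scene0.png");b=cv2.imread("pics/side0.png")
A=cv2.resize(a[130:330,130:340],None,fx=3.6,fy=3)  # placeholder scale
def crop(im,x,y,w,h,f): return cv2.resize(im[y:y+h,x:x+w],None,fx=f,fy=f,interpolation=cv2.INTER_CUBIC)
cv2.imwrite("pics/c1.png",crop(a,130,130,200,150,4)) 
top=np.hstack([crop(a,255,135,80,50,5),crop(b,180,145,80,80,5)[:250]]) if 0 else None
cv2.imwrite("pics/c2.png",crop(b,180,145,200,150,4))
E
```

```text
(no output)
```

View pics/c1.png

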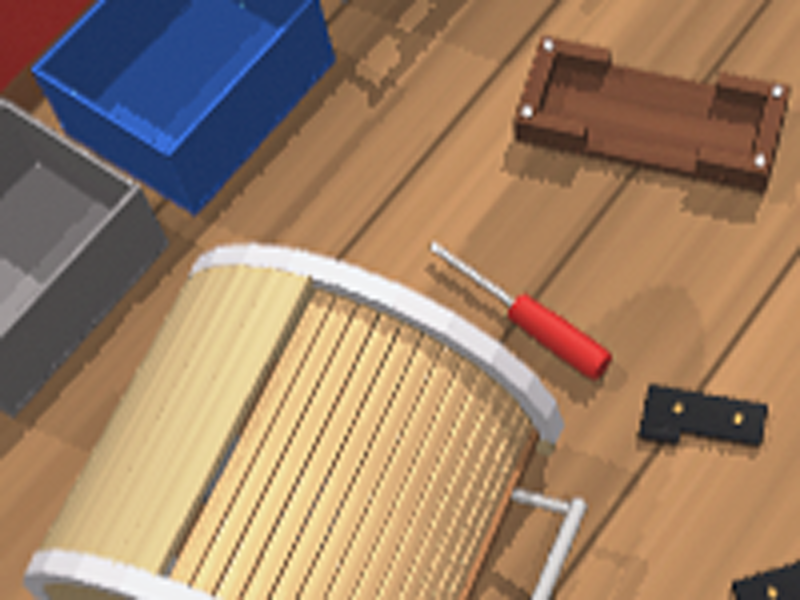

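View pics/c2.png

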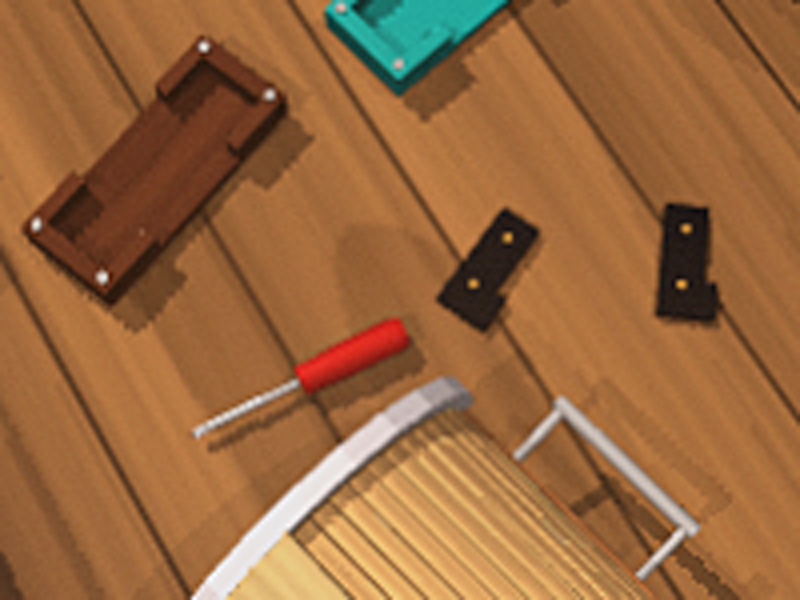

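The dark cradle is confirmed: open long sides, a pin at each corner. The pins in c1 are at (548,45), (777,91), (760,160) and (527,112). The handle ends in c2 are at (562,403) and (690,530), and the hood's front edge in c1 runs from (312,280) to (170,572).

```bash
cat > h.py <<'E'
import numpy as np,cv2
from bench import *
from scipy.spatial.transform import Rotation as R
def ray(c,uv):
    K=c["intrinsics"];D=np.array([c["k1"],0,0,0.])
    n=cv2.undistortPoints(np.array([[uv]],float),K,D)[0,0]
    return c["xyz"],R.from_rotvec(c["orientation"]).apply([n[0],n[1],1])
def onz(c,uv,z):
    o,d=ray(c,uv);return o+d*(z-o[2])/d[2]
def proj(c,P):
    p=R.from_rotvec(c["orientation"]).inv().apply(np.atleast_2d(P)-c["xyz"])
    return cv2.projectPoints(p,np.zeros(3),np.zeros(3),c["intrinsics"],np.array([c["k1"],0,0,0.]))[0][:,0]
def tri(c1,a,c2,b):
    o1,d1=ray(c1,a);o2,d2=ray(c2,b)
    s=np.linalg.lstsq(np.c_[d1,-d2],o2-o1,rcond=None)[0]
    p,q=o1+s[0]*d1,o2+s[1]*d2
    return (p+q)/2,np.linalg.norm(p-q)
E
python3 - <<'E'
from h import *
S=get_calibration("scene");D=get_calibration("side")
f=lambda x,y,ox,oy:((x+.5)/4-.5+ox,(y+.5)/4-.5+oy)
s=[f(*p,130,130) for p in[(548,45),(777,91),(760,160),(527,112)]]
d=[f(*p,180,145) for p in[(37,225),(205,47),(270,95),(102,277)]]
P=[]
for a,b in zip(s,d):
    print(onz(S,a,.032).round(4),onz(D,b,.032).round(4),tri(S,a,D,b)); P.append((onz(S,a,.032)+onz(D,b,.032))/2)
P=np.array(P);print("cradle",P.mean(0),[np.arctan2(*(P[j]-P[i])[[1,0]]) for i,j in((0,1),(3,2))],np.linalg.norm(P[0]-P[1]),np.linalg.norm(P[1]-P[2]))
h1=f(562,403,180,145),f(690,530,180,145)
a,b=onz(D,h1[0],.061),onz(D,h1[1],.061);print("handle side",a,b)
a2,b2=onz(S,f(578,505,130,130),.061),onz(S,(259.5,295),.061);print("handle scene",a2,b2)
for p,q in((a,b),(a2,b2)):
    v=p-q;y=np.arctan2(v[1],v[0]);print("dir",y,np.linalg.norm(v),(p+q)/2)
e1,e2=[onz(S,f(*p,130,130),.1806) for p in((312,280),(170,572))];v=e1-e2;print("hood",e1,e2,np.arctan2(v[1],v[0]),np.linalg.norm(v))
print(get_obs()["clock"], R.from_rotvec(get_obs()["orientation"]).as_matrix().round(3))
for n,uv in(("driver tip",(433,245)),("driver end",(603,365)),("scale",(703,413))):print(n,onz(S,f(*uv,130,130),.012))
print("scale2",onz(S,(330,278),.009),"glue",onz(S,(152,341),.15),"mug",onz(S,(355,90),.09))
E
```

```text
[ 0.7194 -0.1935  0.032 ] [ 0.7167 -0.1934  0.032 ] (array([ 0.71664254, -0.1903951 ,  0.03810137]), np.float64(0.0004523640665229321))
[ 0.5421 -0.2592  0.032 ] [ 0.5393 -0.2572  0.032 ] (array([ 0.54018986, -0.25434858,  0.03881163]), np.float64(0.0010799218126772774))
[ 0.5192 -0.1971  0.032 ] [ 0.5167 -0.1956  0.032 ] (array([ 0.51757409, -0.19323754,  0.03805531]), np.float64(0.0007869919810305664))
[ 0.696  -0.1316  0.032 ] [ 0.6941 -0.1321  0.032 ] (array([ 0.69422448, -0.12997661,  0.03618226]), np.float64(0.0008721589222169304))
cradle [ 0.61793354 -0.19496691  0.032     ] [np.float64(-2.7915548264002985), np.float64(-2.792545293216035)] 0.1887400084432253 0.06594778280183806
handle side [0.46513192 0.12628548 0.061     ] [0.43937589 0.24568682 0.061     ]
handle scene [0.46744496 0.12514484 0.061     ] [0.43690415 0.23701763 0.061     ]
dir -1.3583419298362618 0.12214766751723373 [0.4522539  0.18598615 0.061     ]
dir -1.3042943436238008 0.11596663737549649 [0.45217456 0.18108123 0.061     ]
hood [0.67406537 0.12884685 0.1806    ] [0.6202833  0.33362825 0.1806    ] -1.313964861697024 0.21172608056553924
0.1 [[ 0.966  0.259 -0.001]
 [ 0.259 -0.966  0.002]
 [-0.    -0.002 -1.   ]]
driver tip [ 0.69388084 -0.00115561  0.012     ]
driver end [0.52653742 0.00947809 0.012     ]
scale [4.43327648e-01 2.82663518e-04 1.20000000e-02]
scale2 [0.31142179 0.07615411 0.009     ] glue [0.5628285  0.48333275 0.15      ] mug [ 0.56966985 -0.48792066  0.09      ]
```

Poses so far:
- Cabinet origin is about (0.629, 0.227) with yaw 0.252, so the handle middle is about (0.451, 0.181).
- Cradle centre is (0.618, -0.195) with yaw 0.350.

I'll move towards a point above the handle, with the jaws along the cabinet's x.

Call:
jog_arm(
  plan=[
    [[3,3,0],0.08],
    [[3,3,0],0.08],
    [[3,3,0],0.08],
    [[3,3,0],0.08],
    [[3,3,0],0.08],
    [[3,3,0],0.08],
    [[3,3,0],0.08],
    [[3,3,0],0.08],
    [[3,3,0],0.08],
    [[3,3,0],0.08],
  ],
  hand=4,
)

```text
clock: 1.1
tcp_pos: [0.4755, -0.3506, 0.3037]
orientation: [-2.706, -1.595, 0.001]
contact_force: [0.9, -0.7, -0.5]
grip_width: 0.0401
```

Call:
jog_arm(
  plan=[
    [[-0.2,4.4,0],0.063],
    [[-0.2,4.4,0],0.063],
    [[-0.2,4.4,0],0.063],
    [[-0.2,4.4,0],0.063],
    [[-0.2,4.4,0],0.063],
    [[-0.2,4.4,0],0.063],
    [[-0.2,4.4,0],0.063],
    [[-0.2,4.4,0],0.063],
    [[-0.2,4.4,0],0.063],
    [[-0.2,4.4,0],0.063],
    [[-0.2,4.4,0],0.063],
    [[-0.2,4.9,0],0.063],
  ],
)

```text
clock: 2.3
tcp_pos: [0.4503, 0.1818, 0.3038]
orientation: [1.929, 2.479, -0.001]
contact_force: [0.9, -0.2, -1.0]
grip_width: 0.0402
```

```bash
python3 - <<'E'
from h import *
o=get_obs();c=get_calibration("wrist");im=grab_frame("wrist")
print(o["clock"],o["joints"].round(3),o["tcp_pos"],R.from_rotvec(o["orientation"]).as_matrix().round(4),o["contact_force"],o["grip_width"])
print(c["xyz"],R.from_rotvec(c["orientation"]).as_matrix().round(3))
cv2.imwrite("pics/w1.png",im[...,::-1])
print(proj(c,[[.451-.058*-.249,.181-.058*.969,.061],[.451+.058*-.249,.181+.058*.969,.061]]))
E
```

```text
2.3 [ 0.13   0.24  -0.733  1.957  0.189  1.013 -0.442] [0.4503367  0.18184097 0.30376356] [[-2.455e-01  9.694e-01  1.000e-04]
 [ 9.694e-01  2.455e-01 -9.000e-04]
 [-9.000e-04 -2.000e-04 -1.000e+00]] [ 0.90626991 -0.18976233 -0.96237132] 0.04017616247817415
[0.43079162 0.26057522 0.37363752] [[ 0.97   0.232  0.076]
 [ 0.244 -0.921 -0.304]
 [-0.001  0.313 -0.95 ]]
[[277.44323912 242.37121027]
 [276.94526934 130.40668088]]
```

View pics/w1.png

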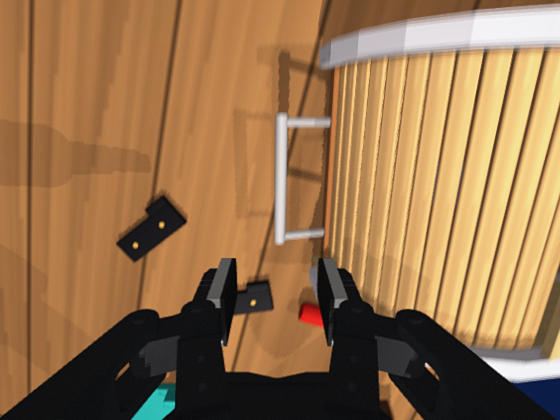

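The wrist view shows the bar with its posts at (282,122) and (280,236). That is about 4 px right of and 7 px above my prediction, so I'll update the poses.

```bash
python3 - <<'E'
from h import *
c=get_calibration("wrist")
a=onz(c,(282,122),.061);b=onz(c,(280,236),.061);v=a-b
print(a,b,(a+b)/2,np.linalg.norm(v),np.arctan2(v[1],v[0])-np.pi/2)
E
```

```text
[0.43728357 0.25682863 0.061     ] [0.46578651 0.14367938 0.061     ] [0.45153504 0.20025401 0.061     ] 0.11668406444013087 0.2467714127319529
```

```bash
python3 - <<'E'
from h import *
c=get_calibration("wrist");print(c,get_obs()["tcp_pos"],get_obs()["clock"])
for z in(.061,):
  p=onz(c,(280,236),z);print(p,proj(c,p))
E
```

```text
{'intrinsics': array([[320.3318702 ,   0.        , 276.80020768],
       [  0.        , 320.3318702 , 209.41114332],
       [  0.        ,   0.        ,   1.        ]]), 'k1': -0.011608140026666974, 'xyz': array([0.42812615, 0.2692515 , 0.37519656]), 'orientation': array([2.80778871, 0.36652492, 0.06102641])} [0.44878683 0.19127991 0.30479744] 2.35
[0.46578651 0.14367938 0.061     ] [[280. 236.]]
```

The arm was still settling when that picture was taken, so I'll recompute with the pose from before it.

```bash
python3 - <<'E'
from h import *
c=get_calibration("wrist");c=dict(c)
c["xyz"]=np.array([0.43079162,0.26057522,0.37363752])
c["orientation"]=R.from_matrix([[.970,.232,.076],[.244,-.921,-.304],[-.001,.313,-.95]]).as_rotvec()
a=onz(c,(282,122),.061);b=onz(c,(280,236),.061);v=a-b;y=np.arctan2(v[1],v[0])-np.pi/2
print(a,b,(a+b)/2,np.linalg.norm(v),y)
# combined cabinet fit: scene+side+wrist
from scipy.optimize import least_squares
S=get_calibration("scene");D=get_calibration("side")
f=lambda x,y,ox,oy:((x+.5)/4-.5+ox,(y+.5)/4-.5+oy)
hx,hz=-.186*np.cos(np.radians(8)),.061
obs=[(S,(hx,-.062,hz),f(578,505,130,130)),(D,(hx,-.062,hz),f(562,403,180,145)),(D,(hx,.062,hz),f(690,530,180,145)),
(S,(.0205,-.109,.1806),f(312,280,130,130)),(S,(.0205,.109,.1806),f(170,572,130,130)),(c,(hx,.058,hz),(282,122)),(c,(hx,-.058,hz),(280,236))]
def res(p):
    M=R.from_euler("z",p[2])
    return np.concatenate([(proj(k,M.apply(q)+[p[0],p[1],0])-uv).ravel() for k,q,uv in obs])
r=least_squares(res,[.629,.227,.25]);print(r.x,r.fun.round(1))
M=R.from_euler("z",r.x[2]);print("handle",M.apply([hx,0,hz])+[*r.x[:2],0],get_obs()["tcp_pos"])
E
```

```text
[0.43927788 0.24597524 0.061     ] [0.46621011 0.13269345 0.061     ] [0.45274399 0.18933434 0.061     ] 0.11643929320159592 0.23341216163083534
[0.63168384 0.22939001 0.22498144] [-0.1  1.1  0.1  0.6  1.   0.7 -0.3 -0.7 -4.   0.6 -0.4  1.2 -1.3  0.5]
handle [0.45213588 0.18829941 0.061     ] [0.44878683 0.19127991 0.30479744]
```

Cabinet origin is (0.632, 0.229) with yaw 0.226, and the handle is at (0.452, 0.188). I'll descend and pinch it.

Call:
jog_arm(
  plan=[
    [[0.1,0.6,-2],-0.02],
    [[0,0,-3],0],
    [[0,0,-3],0],
    [[0,0,-3],0],
    [[0,0,-3],0],
    [[0,0,-2],0],
    [[0,0,-1.5],0],
    [[0,0,-1],0],
    [[0,0,0],0],
    [[0,0,0],0],
    [[0,0,0],0],
  ],
)

```text
clock: 3.45
tcp_pos: [0.4523, 0.1873, 0.1198]
orientation: [1.955, 2.458, 0.002]
contact_force: [0.4, -0.2, 0.1]
grip_width: 0.04
```

Call:
jog_arm(
  plan=[
    [[0,0,0],0],
    [[0,0,0],0],
    [[0,0,0],0],
    [[0,0,0],0],
    [[0,0,0],0],
  ],
  hand=0,
  grip_force=40,
)

```text
clock: 3.95
tcp_pos: [0.4521, 0.1871, 0.1195]
orientation: [1.955, 2.458, 0.001]
contact_force: [-1.0, -1.7, 6.8]
grip_width: 0.0104
```

Gripped at 10.4 mm. Now I'll compute the arc steps.

```bash
python3 - <<'E'
import numpy as np
t=np.radians(8)+np.linspace(0,1.62,19)
d=-18.6*np.cos(t);z=18.6*np.sin(t)
print(np.c_[np.diff(d)*.974,np.diff(d)*.226,np.diff(z)].round(2).tolist())
E
```

```text
[[0.3, 0.07, 1.64], [0.44, 0.1, 1.61], [0.58, 0.13, 1.56], [0.72, 0.17, 1.5], [0.84, 0.2, 1.43], [0.97, 0.22, 1.35], [1.08, 0.25, 1.25], [1.19, 0.28, 1.15], [1.28, 0.3, 1.03], [1.37, 0.32, 0.91], [1.44, 0.33, 0.78], [1.5, 0.35, 0.65], [1.55, 0.36, 0.5], [1.59, 0.37, 0.36], [1.62, 0.38, 0.21], [1.63, 0.38, 0.06], [1.63, 0.38, -0.09], [1.61, 0.37, -0.24]]
```

Call:
jog_arm(
  plan=[
    [[0.3,0.07,1.64],0],
    [[0.44,0.1,1.61],0],
    [[0.58,0.13,1.56],0],
    [[0.72,0.17,1.5],0],
    [[0.84,0.2,1.43],0],
    [[0.97,0.22,1.35],0],
    [[1.08,0.25,1.25],0],
    [[1.19,0.28,1.15],0],
    [[1.28,0.3,1.03],0],
  ],
)

```text
clock: 4.85
tcp_pos: [0.5212, 0.2038, 0.2441]
orientation: [-1.951, -2.456, 0.016]
contact_force: [-15.6, -4.4, 16.2]
grip_width: 0.0104
```

Call:
jog_arm(
  plan=[
    [[1.37,0.32,0.91],0],
    [[1.44,0.33,0.78],0],
    [[1.5,0.35,0.65],0],
    [[1.55,0.36,0.5],0],
    [[1.59,0.37,0.36],0],
    [[1.62,0.38,0.21],0],
    [[1.63,0.38,0.06],0],
    [[1.63,0.38,-0.09],0],
    [[1.61,0.37,-0.24],0],
    [[0,0,0],0],
    [[0,0,0],0],
  ],
)

```text
clock: 5.95
tcp_pos: [0.6654, 0.2378, 0.2759]
orientation: [-1.954, -2.459, -0.004]
contact_force: [2.3, 2.8, 1.6]
grip_width: 0.0106
```

The handle is at its open position. I'll release, rise, then back off to the front and turn the jaws across the cabinet.

Call:
jog_arm(
  plan=[
    [[0,0,0],0],
    [[0,0,0],0],
    [[0,0,0],0],
    [[0,0,0.5],0],
    [[0,0,2],0],
    [[0,0,4],0],
    [[0,0,3],0],
  ],
  hand=4.5,
)

```text
clock: 6.65
tcp_pos: [0.6651, 0.2365, 0.3727]
orientation: [1.956, 2.458, 0.001]
contact_force: [1.1, -0.3, 0.5]
grip_width: 0.0453
```

Call:
jog_arm(
  plan=[
    [[-1.2,-0.3,0],0.14],
    [[-1.4,-0.3,0],0.14],
    [[-1.4,-0.3,0],0.14],
    [[-1.4,-0.3,0],0.14],
    [[-1.4,-0.3,0],0.14],
    [[-1.4,-0.3,0],0.14],
    [[-1.4,-0.3,0],0.14],
    [[-1.4,-0.3,0],0.14],
    [[-1.4,-0.3,0],0.14],
    [[-1.4,-0.3,0],0.14],
    [[-1.3,-0.5,0],0.14],
    [[0,0,0],0.03],
  ],
)

```text
clock: 7.85
tcp_pos: [0.5128, 0.2011, 0.3708]
orientation: [0.359, -3.121, 0.003]
contact_force: [0.8, 0.4, 0.4]
grip_width: 0.0449
```

Call:
jog_arm(
  plan=[
    [[0,0,-2],0],
    [[0,0,-2],0],
    [[0,0,-2],0],
    [[0,0,0],0],
    [[0,0,0],0],
    [[0,0,0],0],
  ],
  hand=8.5,
)

```text
clock: 8.45
tcp_pos: [0.5147, 0.2021, 0.3118]
orientation: [-0.353, 3.12, 0.001]
contact_force: [-0.1, 0.1, -0.0]
grip_width: 0.0847
```

```bash
python3 - <<'E'
from h import *
import pickle
c=get_calibration("wrist");o=get_obs();im=grab_frame("wrist");s=grab_frame("scene")
pickle.dump(c,open("w2.pkl","wb"))
print(o["clock"],o["joints"].round(3),o["tcp_pos"],R.from_rotvec(o["orientation"]).as_matrix().round(3),c["xyz"])
cv2.imwrite("pics/w2.png",np.hstack([cv2.resize(im,(448,336)),cv2.resize(s[150:330,110:290],(336,336))])[...,::-1])
cv2.imwrite("pics/w2full.png",im[...,::-1])
E
```

```text
8.45 [ 0.31   0.452 -1.032  1.792  0.425  1.14   0.935] [0.51474131 0.20208992 0.31177987] [[-0.975 -0.223  0.002]
 [-0.223  0.975  0.001]
 [-0.002  0.    -1.   ]] [0.43652039 0.18491043 0.38157072]
```

View pics/w2.png

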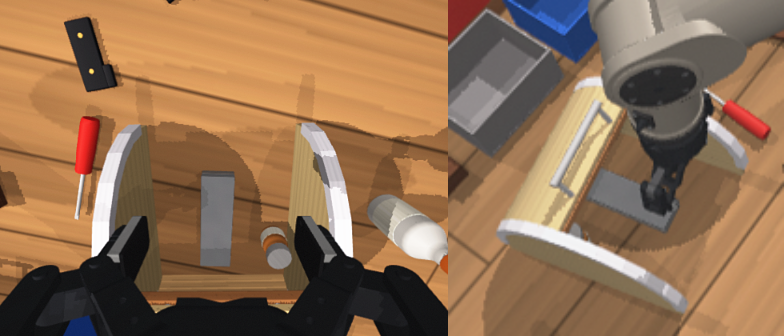

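The shutter stays open. The stone is at (218,218) in the wrist panel with the jar at (275,247), and it is clear of both. I'll enlarge the stone to measure it.

```bash
python3 - <<'E'
import cv2
im=cv2.imread("pics/w2full.png");cv2.imwrite("pics/c3.png",cv2.resize(im[200:350,200:400],None,fx=4,fy=4,interpolation=cv2.INTER_CUBIC))
E
```

```text
(no output)
```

View pics/c3.png

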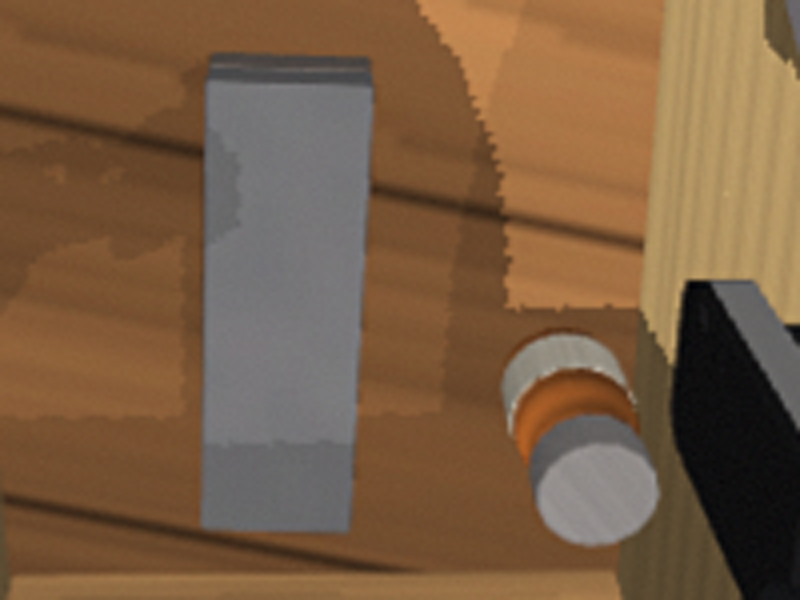

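The top-face corners in the crop are (206,82), (373,86), (350,531) and (202,529), all at z=0.028.

```bash
python3 - <<'E'
from h import *
import pickle
c=pickle.load(open("w2.pkl","rb"))
g=lambda x,y:((x+.5)/4-.5+200,(y+.5)/4-.5+200)
P=np.array([onz(c,g(*p),.028) for p in((206,82),(373,86),(350,531),(202,529))]);print(P.round(4))
n=(P[0]+P[1])/2;f=(P[2]+P[3])/2;v=f-n;print("near",n,"ctr",P.mean(0),"yaw",np.arctan2(v[1],v[0]),np.linalg.norm(v))
o=np.array([.6317,.2294]);Ri=np.array([[.974,.226],[-.226,.974]])
print("cab frame near",Ri@(n[:2]-o),"far",Ri@(f[:2]-o),"jar",Ri@(onz(c,g(597,495),.065)[:2]-o))
print(get_obs()["tcp_pos"],get_obs()["clock"])
E
```

```text
[[0.5701 0.1846 0.028 ]
 [0.5604 0.2328 0.028 ]
 [0.7158 0.2629 0.028 ]
 [0.726  0.2146 0.028 ]]
near [0.56520965 0.20868093 0.028     ] ctr [0.64305044 0.22372927 0.028     ] yaw 0.19096621807203354 0.15856406971325213
cab frame near [-0.06944411 -0.00515356] far [ 0.0889916  -0.01102344] jar [0.04671683 0.0852298 ]
[0.51460158 0.20198724 0.31164676] 8.55
```

The stone centre is at (0.643, 0.224) with yaw 0.191, and its near end is at cabinet x = -69 mm. I'll go above the near end, 16 mm in.

Call:
jog_arm(
  plan=[
    [[2.2,0.3,0],-0.034],
    [[2.2,0.3,-1],0],
    [[2.2,0.4,-3],0],
    [[0,0,-3],0],
    [[0,0,-3],0],
    [[0,0,-2.5],0],
    [[0,0,-2],0],
    [[0,0,0],0],
    [[0,0,0],0],
    [[0,0,0],0],
  ],
)

```text
clock: 9.55
tcp_pos: [0.5809, 0.2122, 0.1672]
orientation: [-0.301, 3.125, 0.001]
contact_force: [-0.3, 0.9, 0.1]
grip_width: 0.0851
```

Call:
jog_arm(
  plan=[
    [[0,0,-2],0],
    [[0,0,-2],0],
    [[0,0,-2],0],
    [[0,0,-1.5],0],
    [[0,0,-1],0],
    [[0,0,-0.4],0],
    [[0,0,0],0],
    [[0,0,0],0],
    [[0,0,0],0],
  ],
)

```text
clock: 10.45
tcp_pos: [0.5806, 0.2119, 0.0773]
orientation: [-0.301, 3.126, 0.001]
contact_force: [0.1, 0.2, 0.2]
grip_width: 0.085
```

Call:
jog_arm(
  plan=[
    [[0,0,0],0],
    [[0,0,0],0],
    [[0,0,0],0],
    [[0,0,0],0],
    [[0,0,0],0],
    [[0,0,0],0],
  ],
  hand=3,
  grip_force=50,
)

```text
clock: 11.05
tcp_pos: [0.5804, 0.2116, 0.0771]
orientation: [-0.301, 3.126, -0.0]
contact_force: [-1.4, -1.0, 6.0]
grip_width: 0.0491
```

Call:
jog_arm(
  plan=[
    [[-0.6,-0.1,0],0],
    [[-1,-0.2,0],0],
    [[-1.2,-0.2,0],0],
    [[-1.2,-0.3,0],0],
    [[-1.2,-0.2,0],0],
    [[-1.2,-0.3,0],0],
    [[-1.2,-0.2,0],0],
    [[-1.2,-0.2,0],0],
    [[-1,-0.2,0],0],
    [[-0.7,-0.1,0],0],
    [[-0.3,-0.1,0],0],
    [[0,0,0],0],
  ],
)

```text
clock: 12.25
tcp_pos: [0.471, 0.1906, 0.077]
orientation: [-0.302, 3.127, -0.0]
contact_force: [2.7, 1.0, 9.5]
grip_width: 0.0487
```

Call:
jog_arm(
  plan=[
    [[0,0,0],0],
    [[0,0,0],0],
    [[0,0,0],0],
    [[0,0,0],0],
    [[0,0,0],0],
    [[0,0,0],0],
    [[0,0,0],0],
  ],
  hand=8.5,
)

```text
clock: 12.95
tcp_pos: [0.4721, 0.1906, 0.0764]
orientation: [0.301, -3.127, -0.0]
contact_force: [0.3, -0.4, 0.9]
grip_width: 0.085
```

Call:
jog_arm(
  plan=[
    [[0,0,1],0],
    [[0,0,2],0],
    [[0,0,3],0],
    [[0,0,4],0],
    [[0,0,4],0],
    [[0,0,4],0],
    [[0,0,3],0],
    [[0,0,1],0],
    [[0,0,0],0],
    [[0,0,0],0],
    [[0,0,0],0],
    [[0,0,0],0],
  ],
)

```text
clock: 14.15
tcp_pos: [0.4716, 0.1903, 0.2952]
orientation: [0.302, -3.125, 0.0]
contact_force: [1.5, 0.2, -0.5]
grip_width: 0.0849
```

```bash
python3 - <<'E'
from h import *
import pickle
c=get_calibration("wrist");o=get_obs();im=grab_frame("wrist")
pickle.dump(c,open("w3.pkl","wb"));print(o["clock"],o["tcp_pos"],o["joints"].round(2))
cv2.imwrite("pics/w3.png",im[...,::-1]);cv2.imwrite("pics/w3c.png",cv2.resize(im[60:420,100:480],None,fx=1.6,fy=1.6,interpolation=cv2.INTER_CUBIC)[...,::-1])
E
```

```text
14.15 [0.47158766 0.19027254 0.29522529] [ 0.36  0.4  -1.07  1.9   0.4   1.07  0.89]
```

View pics/w3c.png

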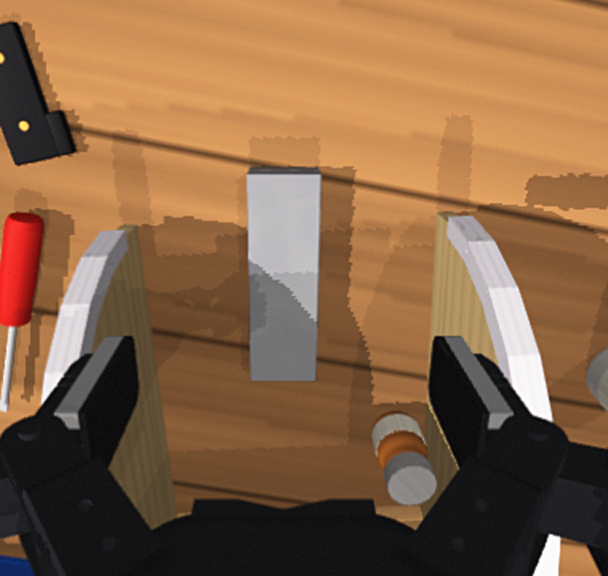

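The stone has come out with its far end still visible. Its top corners in the crop are (248,174), (321,174), (316,381) and (251,381).

```bash
python3 - <<'E'
from h import *
import pickle
c=pickle.load(open("w3.pkl","rb"))
g=lambda x,y:((x+.5)/1.6-.5+100,(y+.5)/1.6-.5+60)
P=np.array([onz(c,g(*p),.028) for p in((248,174),(321,174),(316,381),(251,381))])
n=(P[0]+P[1])/2;f=(P[2]+P[3])/2;v=f-n;print(P.round(4),"near",n,"ctr",P.mean(0),"yaw",np.arctan2(v[1],v[0]),np.linalg.norm(v))
M=R.from_rotvec(get_obs()["orientation"]).as_matrix();print(np.arctan2(-M[1,0],-M[0,0]),get_obs()["tcp_pos"])
E
```

```text
[[0.4606 0.165  0.028 ]
 [0.4514 0.2127 0.028 ]
 [0.6077 0.2428 0.028 ]
 [0.6171 0.1942 0.028 ]] near [0.45598865 0.18885396 0.028     ] ctr [0.53417767 0.20367167 0.028     ] yaw 0.18729033283337343 0.15916140359018838
0.1925770387780028 [0.47167401 0.19041402 0.29544624]
```

Call:
jog_arm(
  plan=[
    [[2,0.4,-1],0],
    [[2.2,0.5,-3],0],
    [[2.1,0.4,-4],0],
    [[0,0,-4],0],
    [[0,0,-3],0],
    [[0,0,-3],0],
    [[0,0,-2],0],
    [[0,0,-1.2],0],
    [[0,0,-0.5],0],
    [[0,0,0],0],
    [[0,0,0],0],
    [[0,0,0],0],
  ],
)

```text
clock: 15.4
tcp_pos: [0.5358, 0.2039, 0.0807]
orientation: [-0.301, 3.125, 0.001]
contact_force: [0.3, -0.5, 0.4]
grip_width: 0.0849
```

Call:
jog_arm(
  plan=[
    [[0,0,0],0],
    [[0,0,0],0],
    [[0,0,0],0],
    [[0,0,0],0],
    [[0,0,0],0],
    [[0,0,0],0],
  ],
  hand=3,
  grip_force=60,
)

```text
clock: 16.0
tcp_pos: [0.5354, 0.2036, 0.0802]
orientation: [-0.301, 3.126, -0.0]
contact_force: [-0.5, -1.5, 6.8]
grip_width: 0.0488
```

Call:
jog_arm(
  plan=[
    [[0,0,0.5],0],
    [[0,0,1],0],
    [[0,0,2],0],
    [[-0.5,0,3],0],
    [[-1,0,3],0],
    [[-1,-0.5,2.5],0],
    [[0,0,0],0],
    [[0,0,0],0],
  ],
)

```text
clock: 16.8
tcp_pos: [0.5104, 0.1983, 0.2004]
orientation: [-0.301, 3.125, -0.001]
contact_force: [-0.2, -0.5, -5.2]
grip_width: 0.0488
```

Call:
jog_arm(
  plan=[
    [[0,0,3],0],
    [[0,0,4],0],
    [[0,-1,3],0],
    [[0.5,-2.5,0],0],
    [[1,-4,0],0.02],
    [[1.2,-4,0],0.02],
    [[1.2,-4,0],0.02],
    [[1.2,-4,0],0.02],
    [[1.2,-4,0],0.02],
    [[1.2,-4,0],0.02],
    [[1.2,-4,0],0.02],
    [[1.2,-4,0],0.02],
  ],
)

```text
clock: 18.0
tcp_pos: [0.6091, -0.1586, 0.2977]
orientation: [0.551, -3.091, -0.002]
contact_force: [0.7, 0.8, -2.6]
grip_width: 0.0491
```

Call:
jog_arm(
  plan=[
    [[1,-2.5,0],0],
    [[0,-1.3,-2],0],
    [[0,0,-3],0],
    [[0,0,-3],0],
    [[0,0,-2],0],
    [[0,0,0],0],
    [[0,0,0],0],
    [[0,0,0],0],
    [[0,0,0],0],
  ],
)

```text
clock: 18.9
tcp_pos: [0.62, -0.1943, 0.2012]
orientation: [-0.55, 3.091, -0.002]
contact_force: [-0.5, -0.3, -3.8]
grip_width: 0.0485
```

```bash
python3 - <<'E'
from h import *
import pickle
c=get_calibration("wrist");o=get_obs();im=grab_frame("wrist")
pickle.dump(c,open("w4.pkl","wb"));print(o["clock"],o["tcp_pos"],o["joints"].round(2))
M=R.from_rotvec(o["orientation"]).as_matrix();print(np.arctan2(-M[1,0],-M[0,0]))
cv2.imwrite("pics/w4.png",im[...,::-1]);cv2.imwrite("pics/w4c.png",cv2.resize(im[60:420,100:480],None,fx=1.6,fy=1.6,interpolation=cv2.INTER_CUBIC)[...,::-1])
E
```

```text
18.9 [ 0.61996417 -0.19428552  0.20115648] [ 0.82  0.72 -0.91  1.66  0.63  1.07  1.64]
0.3522319209129249
```

View pics/w4c.png

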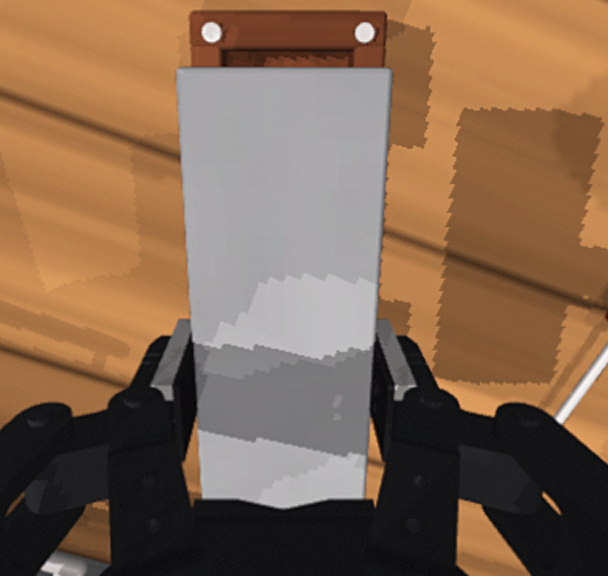

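The view shows two cradle pins at (212,32) and (365,32), and the stone's near-end corners at (180,70) and (389,70). I'll compare the stone with the cradle directly.

```bash
python3 - <<'E'
from h import *
import pickle
c=pickle.load(open("w4.pkl","rb"))
g=lambda p:((p[0]+.5)/1.6-.5+100,(p[1]+.5)/1.6-.5+60)
u=np.array([np.cos(.35),np.sin(.35)]);w=np.array([-u[1],u[0]])
p=[onz(c,g(q),.032)[:2] for q in((212,32),(365,32))];m=sum(p)/2;d=p[1]-p[0]
print("pins",p,np.linalg.norm(d),"yaw",np.arctan2(d[1],d[0])-np.pi/2,"cradle ctr",m+.0945*u)
z=.2011-.0802+.028
s=[onz(c,g(q),z)[:2] for q in((180,70),(389,70))];m2=sum(s)/2;d=s[1]-s[0]
print("stone",s,np.linalg.norm(d),"yaw",np.arctan2(d[1],d[0])-np.pi/2,"ctr",m2+.08*u)
e=m+.0945*u-m2-.08*u;print("shift",e,"along",e@u,"across",e@w)
E
```

```text
pins [array([ 0.54058937, -0.25579749]), array([ 0.51776185, -0.19346183])] 0.06638396060602764 yaw 0.35103624909993325 cradle ctr [ 0.61794633 -0.19222582]
stone [array([ 0.55268062, -0.24320174]), array([ 0.53640672, -0.1987638 ])] 0.047324096807297454 yaw 0.3510478853227543 ctr [ 0.61969348 -0.19355095]
shift [-0.00174715  0.00132513] along -0.001186844971949491 across 0.0018438875946857872
```

The alignment agrees to 2 mm. I'll nudge it slightly and lower.

Call:
jog_arm(
  plan=[
    [[-0.15,0.05,-1.5],0],
    [[0,0,-2],0],
    [[0,0,-2],0],
    [[0,0,-1.5],0],
    [[0,0,-1],0],
    [[0,0,-0.7],0],
    [[0,0,-0.5],0],
    [[0,0,-0.4],0],
    [[0,0,-0.4],0],
    [[0,0,-0.4],0],
    [[0,0,0],0],
    [[0,0,0],0],
  ],
)

```text
clock: 20.15
tcp_pos: [0.6177, -0.194, 0.0957]
orientation: [-0.55, 3.093, -0.0]
contact_force: [-0.1, 0.3, -4.3]
grip_width: 0.0488
```

Call:
jog_arm(
  plan=[
    [[0,0,-0.15],0],
    [[0,0,-0.15],0],
    [[0,0,0],0],
    [[0,0,0],0],
    [[0,0,0],0],
  ],
)

```text
clock: 20.65
tcp_pos: [0.6176, -0.1939, 0.0926]
orientation: [-0.55, 3.093, 0.0]
contact_force: [0.4, 0.7, -4.3]
grip_width: 0.0486
```

Call:
jog_arm(
  plan=[
    [[0,0,-0.1],0],
    [[0,0,-0.1],0],
    [[0,0,0],0],
    [[0,0,0],0],
  ],
)

```text
clock: 21.05
tcp_pos: [0.6178, -0.1938, 0.0922]
orientation: [0.55, -3.093, 0.002]
contact_force: [-6.2, 0.0, 8.8]
grip_width: 0.0487
```

Call:
jog_arm(
  plan=[
    [[0,0,0],0],
    [[0,0,0],0],
    [[0,0,0],0],
    [[0,0,0],0],
    [[0,0,0],0],
    [[0,0,0],0],
  ],
  hand=7.5,
)

```text
clock: 21.65
tcp_pos: [0.6176, -0.1939, 0.0904]
orientation: [0.55, -3.093, -0.0]
contact_force: [1.1, 0.7, -0.3]
grip_width: 0.075
```

Call:
jog_arm(
  plan=[
    [[0,0,1],0],
    [[0,0,2],0],
    [[0,0,3],0],
    [[0,0,4],0],
    [[0,0,4],0],
    [[0,0,4],0],
    [[0,0,3],0],
    [[0,0,1],0],
    [[0,0,0],0],
    [[0,0,0],0],
    [[0,0,0],0],
  ],
)

```text
clock: 22.75
tcp_pos: [0.6168, -0.194, 0.3088]
orientation: [0.55, -3.09, -0.002]
contact_force: [0.1, 0.6, -0.5]
grip_width: 0.0753
```

```bash
python3 - <<'E'
from h import *
import pickle
c=get_calibration("wrist");o=get_obs();im=grab_frame("wrist");s=grab_frame("side")
pickle.dump(c,open("w5.pkl","wb"));print(o["clock"],o["tcp_pos"],o["contact_force"])
A=cv2.resize(im[60:360,130:430],(480,480),interpolation=cv2.INTER_CUBIC);B=cv2.resize(s[120:420,180:380],(320,480))
cv2.imwrite("pics/w5.png",np.hstack([A,B])[...,::-1])
E
```

```text
22.75 [ 0.61679457 -0.19404975  0.30880739] [ 0.138532    0.57576011 -0.54081861]
```

View pics/w5.png

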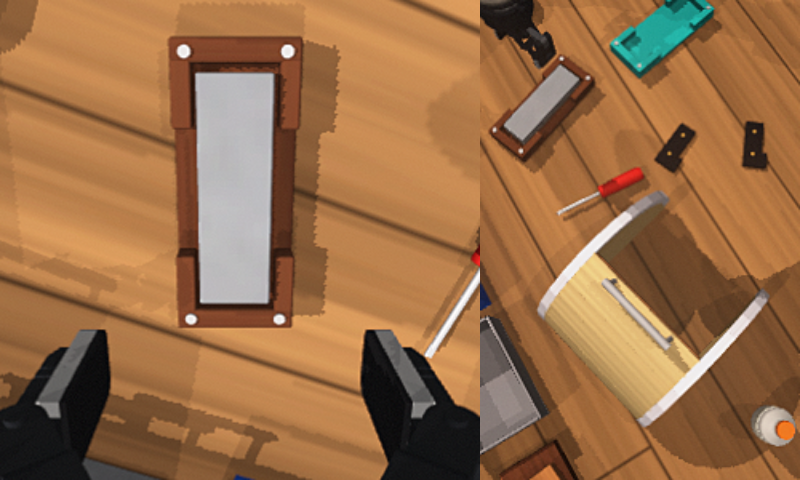

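The stone lies between the cheeks and the shutter is open. I'll check the numbers and hand in if they're good.

```bash
python3 - <<'E'
from h import *
import pickle
c=pickle.load(open("w5.pkl","rb"))
g=lambda p:((p[0]+.5)/1.6-.5+130,(p[1]+.5)/1.6-.5+60)
def box(q,z):
    P=np.array([onz(c,g(p),z)[:2] for p in q]);v=P[2]+P[3]-P[0]-P[1]
    return P.mean(0),np.arctan2(v[1],v[0]),np.linalg.norm(P[0]-P[1]),np.linalg.norm(P[2]-P[3])
a=box([(195,72),(274,72),(270,304),(200,304)],.040);b=box([(183,51),(288,51),(279,319),(191,319)],.032)
print(a,b);e=np.linalg.norm(a[0]-b[0]);print(e)
if e<.009 and abs(a[1]-b[1])<.08: print("hand in",hand_in())
E
```

```text
(array([ 0.61657819, -0.19331994]), np.float64(0.35288902867547617), np.float64(0.049723003764478274), np.float64(0.05078979687020768)) (array([ 0.61804533, -0.19243245]), np.float64(0.3492369210055616), np.float64(0.06686307919531798), np.float64(0.06602274759564997))
0.0017146834297859614
the job is handed in; nothing more can be done
hand in None
```

The job is handed in, at about 23 s on the clock. I raised the shutter by its handle until it stayed open. Then I drew the whetstone about 110 mm forward, let it go on the bench, gripped it round its middle and laid it in the dark wooden cradle.

My last checks all came out well; `hand_in()` gives no verdict, so these are my own measurements:
- **Stone in the cradle:** the last wrist picture puts its centre about 2 mm from the cradle's and its direction within 0.004 rad. Its top face measured the right width at both ends, which fits it lying flat.
- **Shutter and bystanders:** the last side picture shows the shutter open. The screwdriver and scale look where they were at the start, and the glue bottle looks undisturbed. I did not measure them or recheck the mug, and the jar was last seen in place after the draw.
- **Gripper:** it is clear of everything, with about zero contact force.

One check disagreed along the way: my first fix of the handle from the wrist camera was about 1 cm off, because the arm was still settling. I corrected it before gripping.

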